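# Put the drip plate and spout of the water dispenser back in place

## Task

Put the countertop water dispenser back together after cleaning: push the steel drip plate up the ramp and over the blue lip so that it drops and lies flat in the pocket beyond, and press the spout tube straight down until it bottoms in its blue collet. Leave the mug, the soap bottle and the jar standing where they are.

Things in the scene. Friction and masses are not known exactly. Their poses are not given: they have to be found in the camera images.
- dispenser: White water dispenser, fixed. Origin: centre of its pocket, at counter height; x = push direction (ramp, blue lip, pocket, filter housing), z up. Pocket: black floor 4 mm above the counter, x -69 to +69, y -54 to +54 mm, walled 18 mm high on the sides (8 mm thick) and far end. Beyond it the filter housing, x 75 to 150, y -62 to +62, 80 mm high.
- ramp_foot (a point): Middle of the foot of the white ramp, at counter height, at x = -122 mm in the dispenser's frame. The ramp rises evenly along the dispenser's x to 12 mm at x = -77. Walls 18 mm high flank it as a funnel: inner faces at about y = -74 and +74 mm at the foot, narrowing to -54 and +54 at its top.
- lip (a point): Middle of the flat top of the blue lip between ramp and pocket, 12 mm above the counter (8 mm above the pocket floor); the lip is 8 mm wide, x = -77 to -69 mm in the dispenser's frame.
- plate: Loose steel drip plate, dark slots on top, 130 mm (its x) by 100 (its y), 12 thick, about 0.3 kg, too wide to grasp. Origin: centre of the underside. Starts flat on the counter before the ramp, its x within 0.35 rad of the dispenser's x, up to 40 mm off the dispenser's axis to either side. The pocket leaves 4 mm on every side; when home its underside is 4 mm above the counter.
- spout (a joint): How far the spout tube is pushed into its blue collet, m: 0 fully proud, 0.022 bottomed (home); starts at 0 to 0.008. It slides straight down only, stays where it is left and resists with about 9 N all the way. An orange band on the tube, 22 mm tall, vanishes into the collet as it goes home.
- spout_top (a point): Centre of the flat top of the spout's grey round cap (38 mm across), on the tube's axis, at x = 110, y = 0 in the dispenser's frame; 215 mm above the counter when fully proud, 193 when home. From the cap a 13 mm tube reaches 75 mm back over the pocket (dispenser's -x), 13 mm below the cap's top, its end turned down by 22 mm.
- mug: Blue ceramic mug, loose bystander, 80 mm across, 95 mm high; origin under its centre.
- soap: Amber soap bottle, loose bystander, 60 mm across, 160 mm high; origin under its centre.
- jar: Glass jar with steel cap, loose bystander, 80 mm across, 110 mm high; origin under its centre.
There are look-alikes about, which are no part of the job. Several things have the shape of the plate; the one meant has the colours described above.

How it is judged:
By the outcome, as a careful person would: the job done as asked, in the order asked, and still so for the second after the job is handed in, with the robot touching nothing.
It also fails if it takes over 72 s, if anything falls off the work surface, if the arm or the gripper's body presses on something with over 40 N, if the wrist force passes 120 N, or if a joint passes its speed limit or range.

## Robot

A 6-joint arm with a two-finger parallel gripper is mounted at the origin on the work surface. World frame = base frame: x ahead of the robot, y to its left, z up, the work surface at z = 0. Lengths are in m, angles in rad, forces in N, time in s.
With the tool pointing down it reaches from about 0.375 to 0.975 m from the base axis. Payload 3.8 kg.
Tool frame: the origin (TCP) lies on the centre line of the jaws, within the pads' length; the fingertips stand 14 mm ahead of it and the grasp point (between the pads) lies 5 mm behind it; z points along the fingers, y is the line along which they close (so a half turn about z gives the same grasp; the last joint's range is limited). The gripper opens to 85 mm and grips with 20 to 120 N. Pads are 22 mm wide; open, the fingers measure 114 mm over their backs; the gripper's body (76 mm by 85 mm) begins 54 mm behind the grasp point. The pads swing forward as they close: fully open they stand 13 mm farther back than shut.
Start: joints at [1.306, 0.264, 1.604, -0, 1.274, -0.037], TCP at [0.152, 0.658, 0.245] pointing down, gripper open.
Joint ranges: [-2.63, 2.63], [-0.94, 2.18], [0.31, 2.57], [-1.31, 4.45], [0, 2.66], [-2.55, 2.55]. Speed limits (rad/s): [2.57, 2.57, 3.14, 3.14, 3.14, 3.14].

## Interface

Orientations are given as a rotation vector (axis times angle).
In Python, from workcell import bot, eyes, spot_in gives the robot as it stands.
- The arm moves only by the tool carry_out, never from a script. Its argument "series" is text: rows parted by semicolons, each of 4 numbers parted by spaces: the shift along the world's x, y, z in m, then the turn about the world's z in degrees. In form: tx ty tz roll; .... A call has 1 to 20 rows; each row shifts and turns the commanded pose from where the row before left it; what a row does not reach is not made up. A row lasts 1/8 s, in which the tool goes at most 62.5 mm and 10.7 degrees, less where a joint would pass 70% of its speed; a pose out of reach is approached as far as the arm can. A call is refused whole if a number of a shift passes 0.0625 or a number of a turn 10.7, either way. A call with a gripper value outside its range is refused whole. "jaw" is the gripper command: -1 is shut, 1 is fully open, values between are in proportion, set as the call begins (left out, the last holds). The fingers move at their own pace and stop on an object; "grip_force" is the grip in N (left out, the last holds). Time passes only in rows, so rows that do not move let the fingers close. It gives the time, the measured TCP pose, the force, the opening and the grip force at its end, in the units of the state.
- bot.read_state(): the state, without advancing time (a new reading comes with each control period).
- eyes.read_camera(name): name is "side" or "top"; returns (picture, depth): 420x560x3 uint8, blue, green, red; 420x560 float32, m along the optical axis (not along the pixel's ray), 0 where there is no reading.
- eyes.get_calibration(name): a dict with "K" (3x3 intrinsics, pixels), "distortion" ([k1, k2, p1, p2, k3] as OpenCV has them; the pictures are not rectified), "position" and "rotation" of the camera in the world. Camera axes: x right, y down, z forward; pixel columns grow to the right and rows downward; lengths in m; the calibration is good to about 2 mm. A picture is of the moment at which its call begins. get_calibration takes no time and is no camera call.
- bot.finish_job(): hands the job in; it is judged then, once.
Trained networks look in the newest picture that a camera, given by its name, has taken for a name from the list of things; names that differ only in an ending like _2 or _b are one class to them, and where a whole thing is asked for, a point or a joint stands for the part that bears it (a point fixed in the world has none). Each returns a list of dicts, best first, with "score" (0 to 1); they miss things now and then, are a little off and sometimes report something else, mostly with a low value. They report only what shows in the picture. A call takes as long as a camera call. They do not tell look-alikes from the thing itself.
- spot_in(camera, target): "rect" ([centre column, centre row, width, height] in pixels, round what is visible of it).
The state is a dict: "time": time; "q": joint angles; "joint_vel": joint speeds; "joint_torque": joint torques, N m; "tool_pos": TCP position; "tcp_rot": TCP orientation; "wrist_force": force on the tool from outside, world axes, zero at the start; "torque": the same for the moment, N m; "width": opening from 0.0 (shut) to 1.0 (fully open); "grip_force": force on a finger pad.
Only numpy, scipy, OpenCV 4.12 (cv2) and the standard library are available. Lean on these libraries where they do the work, as an engineer would, in place of code of your own. Each camera call takes 0.05 s, during which the arm holds its last target. There are 200 camera calls.

## Working session

There is one attempt and no reset: what is moved stays moved. The work goes in short steps, Python scripts to look and compute and a tool call to move; the robot and the scene stay as the last step left them, time stands still between calls to the robot, and variables do not carry over. Pictures are saved under pics/ and viewed, at most 10 in all, crops included, and the job is handed in when it is done.

Besides the shell and the picture viewer there is one more tool, called after ">>>" as name(argument=value, ...) on one line, values as JSON. carry_out: Moves the arm, as the interface text tells. Its arguments: {"type":"object","properties":{"series":{"type":"string"},"jaw":{"type":"number"},"grip_force":{"type":"number"}},"required":["series"]}

```bash
mkdir -p pics
cat > h.py <<'E'
import numpy as np, cv2
from workcell import bot, eyes, spot_in
def cal(n):
    c=eyes.get_calibration(n); R=np.array(c["rotation"],float)
    if R.shape!=(3,3): R=cv2.Rodrigues(R)[0]
    return np.array(c["K"],float),np.array(c["distortion"],float),np.array(c["position"],float),R
def ray(n,px):
    K,d,p,R=cal(n); u=cv2.undistortPoints(np.array(px,float).reshape(-1,1,2),K,d).reshape(-1,2)
    return p,np.c_[u,np.ones(len(u))]@R.T
def at_z(n,px,z):
    p,r=ray(n,px); return p+r*((z-p[2])/r[:,2])[:,None]
def at_d(n,px,dep):
    p,r=ray(n,px); return p+r*np.array([dep[int(round(v)),int(round(u))] for u,v in px])[:,None]
def proj(n,X):
    K,d,p,R=cal(n); return cv2.projectPoints(np.array(X,float).reshape(-1,1,3),cv2.Rodrigues(R.T)[0],-R.T@p,K,d)[0].reshape(-1,2)
E
python3 - <<'E'
from h import *
for n in("top","side"):
    im,d=eyes.read_camera(n); cv2.imwrite(f"pics/{n}0.png",im); np.save(f"{n}d.npy",d)
    print(n,cal(n)[2],cal(n)[3].round(3).tolist())
    for t in("dispenser","plate","spout","mug","soap","jar"):
        for o in spot_in(n,t): print(t,round(o["score"],2),np.round(o["rect"]))
print(bot.read_state())
E
```

```text
top [0.3923198  0.09888337 1.20654116] [[-0.018, -0.988, 0.154], [-1.0, 0.018, 0.002], [-0.005, -0.154, -0.988]]
dispenser 0.87 [277. 222.  92.  61.]
plate 0.74 [348. 168.  51.  45.]
plate 0.72 [356. 229.  41.  36.]
plate 0.59 [377. 297.  38.  44.]
spout 0.74 [246. 145.  21.  34.]
spout 0.67 [253. 208.  40.  11.]
mug 0.67 [188. 270.  33.  38.]
soap 0.87 [246. 146.  20.  27.]
soap 0.54 [187. 271.  36.  36.]
jar 0.62 [287. 153.  30.  33.]
side [ 0.11569123 -0.83852242  0.78900958] [[0.919, -0.203, 0.339], [-0.395, -0.504, 0.768], [0.015, -0.84, -0.543]]
dispenser 0.9 [282. 226.  87. 130.]
plate 0.84 [305. 318.  66.  56.]
plate 0.84 [223. 365.  71.  55.]
plate 0.81 [384. 296.  63.  46.]
spout 0.65 [268. 182.  20.  43.]
mug 0.29 [338. 192.  26.  54.]
soap 0.87 [338. 189.  26.  56.]
jar 0.77 [355. 224.  35.  49.]
{'time': 0.7, 'q': array([ 1.30606766e+00,  2.63871310e-01,  1.60395947e+00, -3.30298664e-05,
        1.27368780e+00, -3.69136321e-02]), 'joint_vel': array([-0.00052284, -0.00019927, -0.00032796,  0.00051236,  0.00095812,
       -0.00021466]), 'joint_torque': array([-8.41302808e-04, -5.14834535e+01, -3.67611229e+01,  5.85176076e-05,
        4.37239332e-04, -1.64820597e-05]), 'tool_pos': array([0.15247448, 0.65757302, 0.245321  ]), 'tcp_rot': array([3.57057769e-01, 3.12119336e+00, 1.07583729e-04]), 'wrist_force': array([-0.2437933 ,  0.08157304, -0.13378165]), 'torque': array([ 0.02959122,  0.05247996, -0.00855248]), 'grip_force': 0.0, 'width': 1.0008704645352684}
```

```bash
python3 -c "
import cv2
a=cv2.imread('pics/top0.png')[110:330,150:430]; cv2.imwrite('pics/a.png',cv2.resize(a,None,fx=2.7,fy=2.7,interpolation=3))
a=cv2.imread('pics/side0.png')[130:410,170:440]; cv2.imwrite('pics/b.png',cv2.resize(a,None,fx=2.1,fy=2.1,interpolation=3))"
```

```text
(no output)
```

View pics/a.png

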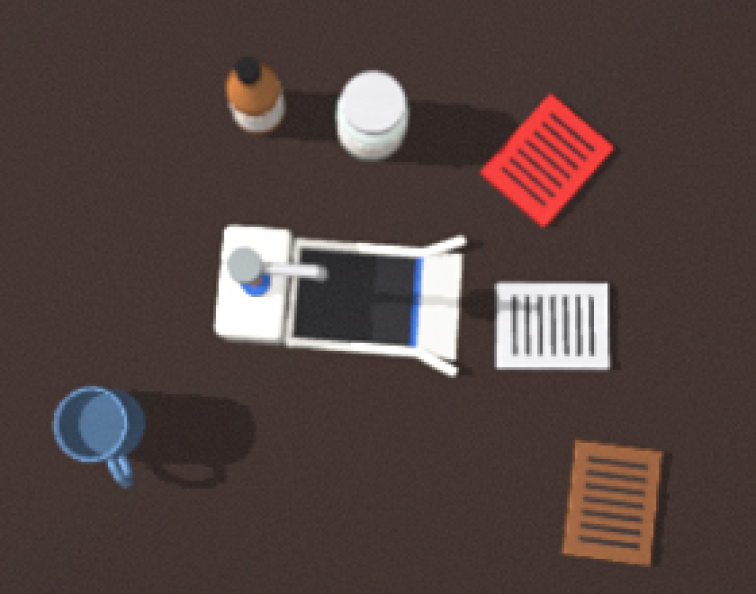

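View pics/b.png

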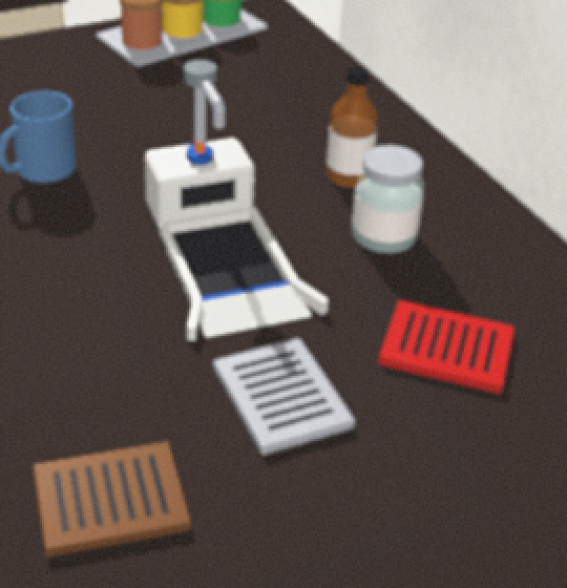

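The first crop (top view) has three plate shapes: red at full-frame px (352,169), steel-grey at (354,231) and brown at (377,296). The steel-grey one with dark slots, in front of the ramp, fits the description, and both enlarged crops confirm it. In the top view the dispenser is at (277,222) and pushes towards image-left, roughly world +y. The cap is at (241,208).

```bash
cat > m.py <<'E'
from h import *
def steel(im):
    hsv=cv2.cvtColor(im,cv2.COLOR_BGR2HSV)
    return ((hsv[...,2]>110)&(hsv[...,1]<70)).astype(np.uint8)
def blue(im):
    hsv=cv2.cvtColor(im,cv2.COLOR_BGR2HSV)
    return ((hsv[...,0]>105)&(hsv[...,0]<125)&(hsv[...,1]>150)).astype(np.uint8)
def rectat(n,mask,box,z):
    m=np.zeros_like(mask); x0,x1,y0,y1=box; m[y0:y1,x0:x1]=mask[y0:y1,x0:x1]
    v,u=np.nonzero(m); P=at_z(n,np.c_[u,v],z)[:,:2].astype(np.float32)
    return cv2.minAreaRect(P*1000), len(u), P.mean(0)
E
python3 - <<'E'
from m import *
im=cv2.imread("pics/top0.png"); d=np.load("topd.npy")
print("plate",rectat("top",steel(im),(328,382,205,255),.012))
print("lip",rectat("top",blue(im),(292,315,195,250),.012))
# housing top via depth
v,u=np.nonzero(steel(im)[185:245,225:265]);u+=225;v+=185
X=at_d("top",np.c_[u,v],d); print("hz",np.median(X[:,2]))
k=abs(X[:,2]-.08)<.008; print("housing",cv2.minAreaRect((X[k,:2]*1000).astype(np.float32)),k.sum())
k=X[:,2]>.18; print("cap/tube",X[k].mean(0),X[k,2].max(),np.median(X[k,2]))
# black pocket
g=(im.max(2)<45).astype(np.uint8)
print("pocket",rectat("top",g,(255,306,198,242),.004))
im=cv2.imread("pics/side0.png");ds=np.load("sided.npy")
print("plate s",rectat("side",steel(im),(262,345,286,350),.012)[0])
print("lip s",rectat("side",blue(im),(255,320,255,285),.012))
c=(265,164); print("cap side", at_d("side",[c],ds))
E
```

```text
plate (((500.2227783203125, -138.65582275390625), (133.78317260742188, 100.87211608886719), 88.77766418457031), 1252, array([ 0.49835756, -0.1377516 ], dtype=float32))
lip (((530.177490234375, 19.83450698852539), (6.529787540435791, 98.60333251953125), 84.05474090576172), 68, array([0.530399  , 0.01971282], dtype=float32))
hz 0.07952183651086142
housing ((549.0897216796875, 200.655517578125), (74.55994415283203, 123.55557250976562), 84.22313690185547) 734
cap/tube [0.54466522 0.18324483 0.21671974] 1.2065411641408206 0.20576876249399567
pocket (((538.270263671875, 91.83834075927734), (124.21237182617188, 96.82923889160156), 84.61236572265625), 110, array([0.5528165, 0.1102334], dtype=float32))
plate s ((496.71087646484375, -115.1552963256836), (194.64096069335938, 107.2815170288086), 89.55790710449219)
lip s (((527.9583740234375, 23.537418365478516), (4.602447986602783, 93.68902587890625), 83.58143615722656), 35, array([0.5319439 , 0.02289485], dtype=float32))
cap side [[0.54202937 0.19046701 0.2069985 ]]
```

>>> carry_out(series="0.0335 -0.0448 0 0.9; 0.0335 -0.0448 0 0.9; 0.0335 -0.0448 0 0.9; 0.0335 -0.0448 0 0.9; 0.0335 -0.0448 0 0.9; 0.0335 -0.0448 0 0.9; 0.0335 -0.0448 0 0.9; 0.0335 -0.0448 0 0.9; 0 -0.0538 0 0; 0 -0.0538 0 0; 0 -0.0538 0 0; -0.002 -0.0538 0 0; -0.002 -0.0538 0 0; -0.002 -0.0538 -0.03 0; 0 -0.0538 -0.04 0; 0 -0.0538 -0.05 0; 0 0 -0.05 0; 0 0 -0.03 0; 0 0 0 0", jaw=0.2)

```text
time: 3.08
tool_pos: [0.4119, -0.1189, 0.0532]
tcp_rot: [-0.161, -3.132, -0.003]
wrist_force: [-0.3, 0.1, 0.6]
width: 0.599
grip_force: 0.0
```

>>> carry_out(series="0 -0.011 -0.02 0; 0 0 -0.008 0; 0 0 -0.002 0; 0 0 -0.002 0; 0 0 -0.002 0; 0 0 -0.002 0; 0 0 0 0; 0 0 0 0")

```text
time: 4.08
tool_pos: [0.4144, -0.1306, 0.0195]
tcp_rot: [-0.16, -3.137, -0.0]
wrist_force: [0.4, -0.0, -0.6]
width: 0.598
grip_force: 0.0
```

Run:
```python
from m import *
im,d=eyes.read_camera("side"); s=bot.read_state(); print(s["tool_pos"],s["wrist_force"])
u,v=proj("side",[s["tool_pos"]])[0].astype(int); print(u,v)
c=im[v-70:v+70,u-60:u+120]; cv2.imwrite("pics/c.png",cv2.resize(c,None,fx=4,fy=4,interpolation=3))
```

```text
[ 0.41447278 -0.13060257  0.01948162] [ 0.69887618 -0.05823759 -0.134459  ]
266 320
```

View pics/c.png

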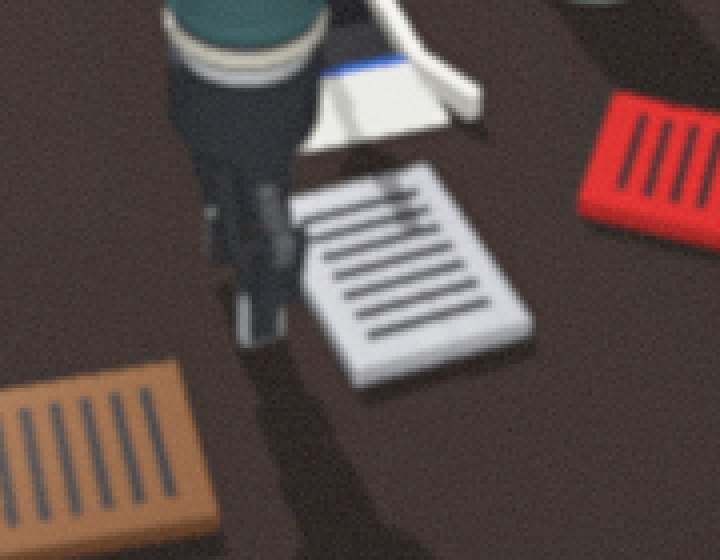

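>>> carry_out(series="0 0 -0.0015 0; 0 0 -0.0015 0; 0 0 -0.0015 0; 0 0 -0.0015 0; 0 0 0 0; 0 0 0 0")

```text
time: 4.88
tool_pos: [0.4144, -0.1306, 0.0134]
tcp_rot: [-0.16, -3.137, -0.0]
wrist_force: [-0.6, -0.1, -1.0]
width: 0.599
grip_force: 0.0
```

>>> carry_out(series="0 0 -0.001 0; 0.006 -0.0004 0 0; 0.006 -0.0004 0 0; 0.006 -0.0004 0 0; 0.006 -0.0004 0 0; 0.005 -0.0004 0 0; 0.004 -0.0003 0 0; 0.003 -0.0003 0 0; 0.003 -0.0003 0 0; 0 0 0 0")

```text
time: 6.12
tool_pos: [0.454, -0.1336, 0.0126]
tcp_rot: [0.16, 3.137, -0.0]
wrist_force: [-0.4, 0.6, -0.6]
width: 0.601
grip_force: 0.2
```

```bash
cat > pl.py <<'E'
from m import *
im,d=eyes.read_camera("top"); s=bot.read_state(); print(s["tool_pos"],s["wrist_force"])
a=np.radians(84.1); ex=np.array([np.cos(a),np.sin(a)]); ey=np.array([-ex[1],ex[0]]); O=np.array([.5376,.0900])
o=ex*0
pc=proj("top",[[.514,-.14,.012]])[0].astype(int)
m=steel(im)
r=rectat("top",m,(pc[0]-32,pc[0]+32,pc[1]-28,pc[1]+32),.012); c=np.array(r[0][0])/1000-O
print(r[0],r[1],"disp frame",c@ex,c@ey, "tcp",(s["tool_pos"][:2]-O)@ex,(s["tool_pos"][:2]-O)@ey)
cv2.imwrite("pics/d.png",cv2.resize(im[150:290,250:430],None,fx=4,fy=4,interpolation=3))
E
python3 pl.py
```

```text
[ 0.45396643 -0.13366721  0.0126069 ] [-1.06644982 -0.28999889 -0.76380006]
((510.28839111328125, -116.69892883300781), (192.89781188964844, 142.44049072265625), 75.21881866455078) 841 disp frame -0.2084114363665021 0.00591982705367004 tcp -0.2310793116674619 0.06019922974439311
```

View pics/d.png

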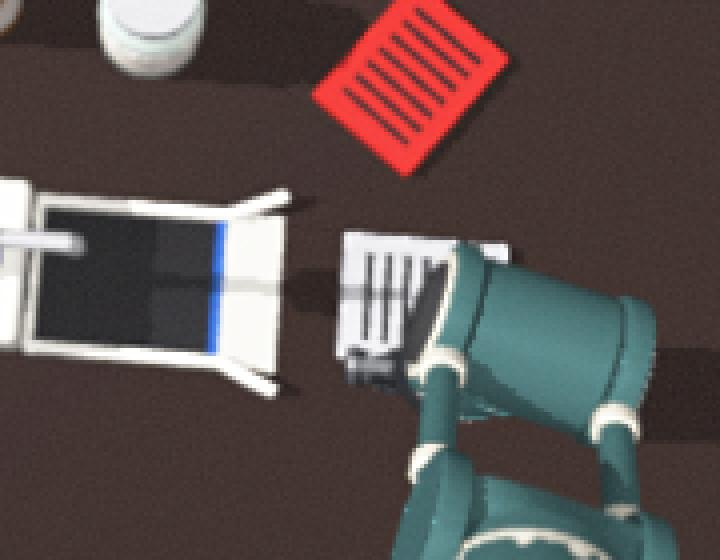

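>>> carry_out(series="-0.015 0.001 0 0; 0 0 0.04 0; 0 -0.001 0.01 0; 0.006 -0.0115 0 -10; 0.006 -0.0115 0 -10; 0.007 -0.0115 0 -10; 0.007 -0.0115 0 -10; 0.007 -0.0115 0 -10; 0.008 -0.0115 0 -10; 0.008 -0.011 0 -10; 0.008 -0.011 0 -10; 0.008 -0.0105 0 -10; 0 0 -0.025 0; 0 0 -0.015 0; 0 0 0 0; 0 0 0 0")

```text
time: 8.18
tool_pos: [0.5035, -0.235, 0.0227]
tcp_rot: [2.332, 2.105, 0.0]
wrist_force: [-0.3, 0.1, 0.1]
width: 0.601
grip_force: 0.0
```

```bash
python3 pl.py
```

```text
[ 0.50386689 -0.23512179  0.02306974] [ 0.39354694  0.21669442 -0.4545829 ]
((518.777587890625, -132.1726531982422), (218.48947143554688, 118.1282958984375), 75.21881866455078) 1259 disp frame -0.2229305675118661 -0.004114984276864868 tcp -0.3268670702551104 0.00013433085248685828
```

View pics/d.png

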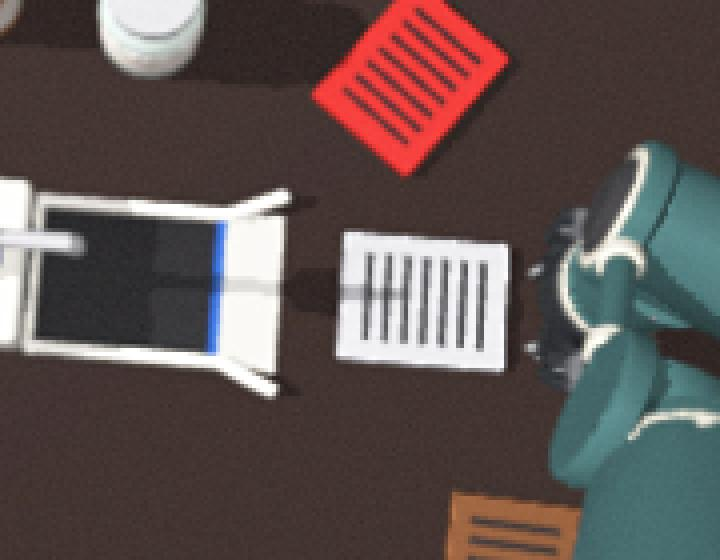

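Run:
```python
from m import *
a=np.radians(84.1); ex=np.array([np.cos(a),np.sin(a)]); ey=np.array([-ex[1],ex[0]]); O=np.array([.5376,.0900])
q=np.array([[343,232],[508,243],[505,372],[337,358]])/4+[250,150]
P=at_z("top",q,.012)[:,:2]-O; print((np.c_[P@ex,P@ey]*1000).round(1))
q=np.array([[222,222],[213,354],[38,205],[32,340],[286,216],[276,373]])/4+[250,150]
P=at_z("top",q,.012)[:,:2]-O; print((np.c_[P@ex,P@ey]*1000).round(1))
```

```text
[[-169.7  -51. ]
 [-301.1  -53.2]
 [-303.6   49. ]
 [-171.3   48.9]]
[[ -73.6  -50.9]
 [ -74.4   53.8]
 [  72.7  -52.2]
 [  67.5   54.9]
 [-123.8  -59.9]
 [-124.5   64.5]]
```

>>> carry_out(series="0 0 -0.01 0; 0 0 -0.001 0; 0 0 -0.001 0; 0 0 -0.001 0; 0 0 0 0")

```text
time: 8.85
tool_pos: [0.5031, -0.2347, 0.0107]
tcp_rot: [-2.331, -2.104, 0.001]
wrist_force: [-4.2, 2.8, 11.0]
width: 0.604
grip_force: 5.7
```

>>> carry_out(series="0 0 -0.001 0; 0 0 -0.001 0; 0 0 0 0")

```text
time: 9.22
tool_pos: [0.5032, -0.2348, 0.0107]
tcp_rot: [-2.33, -2.104, 0.001]
wrist_force: [-10.1, 4.9, 25.2]
width: 0.597
grip_force: 12.8
```

>>> carry_out(series="0 0 0.006 0; 0.0012 0.0119 0 0; 0.0012 0.0119 0 0; 0.0012 0.0119 0 0; 0.0012 0.0119 0 0; 0.0012 0.0119 0 0; 0.0012 0.0119 0 0; 0.0012 0.0119 0 0; 0.0012 0.0119 0 0; 0.0012 0.0119 0 0; 0.0012 0.0119 0 0; 0 0 0 0")

```text
time: 10.72
tool_pos: [0.515, -0.1145, 0.0131]
tcp_rot: [-2.33, -2.105, 0.0]
wrist_force: [-0.2, -1.3, 0.0]
width: 0.599
grip_force: 0.0
```

```bash
python3 pl.py|head -1
```

```text
[ 0.51502408 -0.11493702  0.01308537] [0.43823266 0.02070164 0.06905435]
```

View pics/d.png

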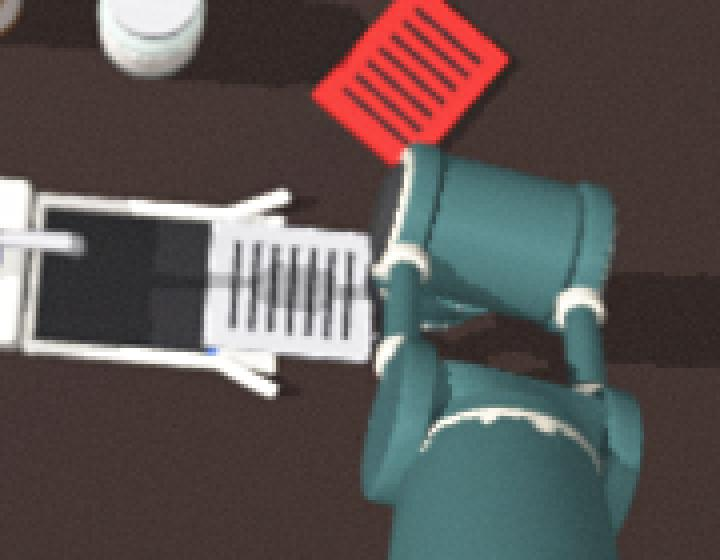

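>>> carry_out(series="0.0012 0.0119 0 0; 0.0012 0.0119 0 0; 0.001 0.0119 0 0; 0.001 0.0119 0 0; 0.001 0.0119 0 0; 0.001 0.0119 0 0; 0.001 0.0089 0.0027 0; 0.001 0.0089 0.0024 0; 0.001 0.0089 0.0024 0; 0.001 0.0089 0.0024 0; 0.0005 0.005 0.0015 0; 0 0 0 0")

```text
time: 12.28
tool_pos: [0.5263, -0.0032, 0.0248]
tcp_rot: [-2.331, -2.105, -0.0]
wrist_force: [0.4, -0.7, -1.1]
width: 0.598
grip_force: 0.0
```

```bash
python3 pl.py
```

```text
[ 0.52626273 -0.0034913   0.02476491] [-0.76952874 -0.54941739  0.11933258]
((495.1666564941406, -117.73016357421875), (78.27676391601562, 210.72291564941406), 60.271671295166016) 267 disp frame -0.21099160993081872 0.020855455843955362 tcp -0.09416144384124983 0.0016670035392475878
```

View pics/d.png

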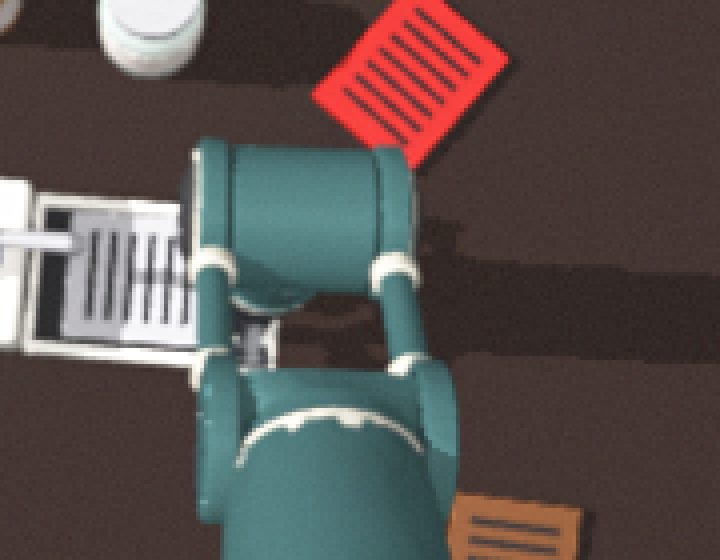

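>>> carry_out(series="0.0003 0.003 0.0005 0; 0.0003 0.003 0.0005 0; 0.0003 0.003 0 0; 0.0003 0.003 0 0; 0.0003 0.003 0 0; 0.0002 0.002 0 0; 0 0 0 0")

```text
time: 13.2
tool_pos: [0.5282, 0.0134, 0.026]
tcp_rot: [2.332, 2.105, 0.001]
wrist_force: [-0.0, 0.7, -0.1]
width: 0.601
grip_force: 0.0
```

>>> carry_out(series="-0.003 -0.03 0.002 0; -0.0015 -0.02 0.04 0; -0.02 -0.06 0.06 0; -0.02 -0.06 0.06 0; 0 -0.05 0.06 0; 0 0 0.05 0; 0 0 0 0", jaw=-1)

```text
time: 14.08
tool_pos: [0.4979, -0.1648, 0.2578]
tcp_rot: [2.326, 2.097, 0.008]
wrist_force: [0.1, 1.0, -1.0]
width: 0.005
grip_force: 0.0
```

Run:
```python
from m import *
im,d=eyes.read_camera("top"); im2,d2=eyes.read_camera("side"); s=bot.read_state(); print(s["tool_pos"])
a=cv2.resize(im[180:260,220:320],(500,400),interpolation=3); b=cv2.resize(im2[150:290,240:325],(243,400),interpolation=3)
cv2.imwrite("pics/e.png",np.hstack([a,b]))
a=np.radians(84.1); ex=np.array([np.cos(a),np.sin(a)]); ey=np.array([-ex[1],ex[0]]); O=np.array([.5376,.0900])
for gx in(-60,-30,0,25):
  r=[]
  for gy in(-40,-20,20,40):
    p=np.r_[O+ex*gx/1e3+ey*gy/1e3,.016]; u=proj("top",[p])
    r.append(round(float(at_d("top",u,d)[0,2])*1000,1))
  print(gx,r)
```

```text
[ 0.49511168 -0.16311695  0.25256803]
-60 [14.8, 17.8, 15.0, 17.0]
-30 [17.3, 16.3, 19.5, 16.9]
0 [16.0, 11.9, 12.7, 11.3]
25 [18.1, 16.3, 15.4, 16.3]
```

View pics/e.png

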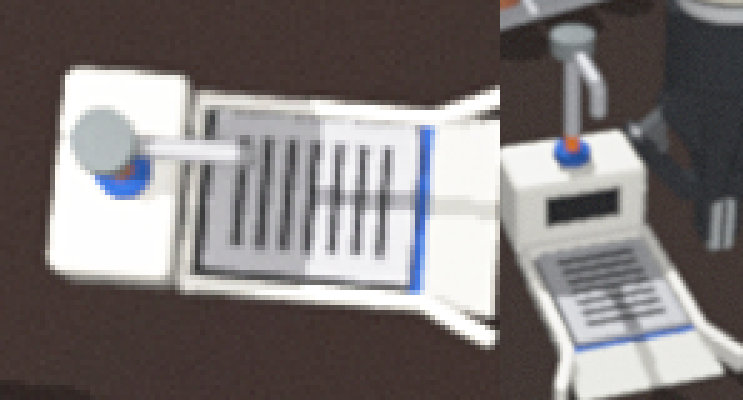

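The top view shows the plate flat in the pocket, with all four sides clear and depth readings of about 16 mm. The side view shows the orange band still partly visible above the collet. The cap is at top px (241,208).

Run:
```python
from m import *
d=np.load("topd.npy"); ds=np.load("sided.npy")
for z in(.207,.212): print(at_z("top",[(241,208.4)],z),at_z("side",[(265.5,163)],z))
print(np.median(at_d("top",[(x,y) for x in range(237,245) for y in range(205,212)],d),0),np.median(at_d("side",[(x,y) for x in range(262,269) for y in(162,163)],ds),0))
```

```text
[[0.54526568 0.19664291 0.207     ]] [[0.54518942 0.19491441 0.207     ]]
[[0.5445006  0.19615389 0.212     ]] [[0.54149963 0.18603624 0.212     ]]
[0.54625254 0.19795205 0.20757533] [0.54418575 0.19491343 0.20799066]
```

>>> carry_out(series="0 0 0.03 0; 0.01 0.055 0.01 0; 0.01 0.055 0 0; 0.01 0.055 0 0; 0.008 0.055 0 0; 0.008 0.055 0 0; 0.004 0.05 0 0; 0.004 0.036 0 0; 0 0 0 0; 0 0 0 0")

```text
time: 15.42
tool_pos: [0.5478, 0.1977, 0.2899]
tcp_rot: [-2.33, -2.106, 0.005]
wrist_force: [-0.3, -0.1, -0.5]
width: 0.001
grip_force: 0.0
```

>>> carry_out(series="-0.001 0 -0.03 0; 0 0 -0.025 0; 0 0 -0.005 0; 0 0 -0.002 0; 0 0 -0.002 0; 0 0 -0.002 0; 0 0 -0.002 0; 0 0 -0.002 0; 0 0 -0.002 0; 0 0 -0.002 0; 0 0 0 0")

```text
time: 16.8
tool_pos: [0.548, 0.1981, 0.2193]
tcp_rot: [2.332, 2.105, 0.001]
wrist_force: [-2.4, -0.6, 7.7]
width: -0.003
grip_force: 3.1
```

>>> carry_out(series="0 0 -0.002 0; 0 0 -0.002 0; 0 0 -0.002 0; 0 0 -0.002 0; 0 0 -0.002 0; 0 0 -0.002 0; 0 0 0 0")

```text
time: 17.68
tool_pos: [0.548, 0.1981, 0.2074]
tcp_rot: [2.331, 2.105, 0.001]
wrist_force: [-2.0, -1.6, 6.3]
width: 0.003
grip_force: 3.3
```

>>> carry_out(series="0 0 -0.001 0; 0 0 -0.001 0; 0 0 -0.001 0; 0 0 0 0")

```text
time: 18.18
tool_pos: [0.5481, 0.1981, 0.2069]
tcp_rot: [2.331, 2.105, 0.002]
wrist_force: [-7.2, -3.2, 17.2]
width: 0.001
grip_force: 8.7
```

>>> carry_out(series="0 0 -0.001 0; 0 0 0 0; 0 0 0 0")

```text
time: 18.55
tool_pos: [0.5481, 0.1981, 0.2069]
tcp_rot: [2.331, 2.105, 0.003]
wrist_force: [-9.9, -2.3, 21.1]
width: 0.001
grip_force: 10.7
```

>>> carry_out(series="0 0 0.01 0; 0 0 0.04 0; 0 0 0.05 0; -0.04 -0.04 0 0; -0.04 -0.05 0 0; -0.04 -0.05 0 0; 0 -0.05 0 0; 0 -0.05 0 0; 0 0 0 0; 0 0 0 0")

```text
time: 19.8
tool_pos: [0.4297, -0.0394, 0.3017]
tcp_rot: [-2.333, -2.103, -0.0]
wrist_force: [0.7, -0.2, 0.3]
width: 0.001
grip_force: 0.0
```

Run:
```python
from m import *
im,d=eyes.read_camera("top"); im2,d2=eyes.read_camera("side"); s=bot.read_state(); print(s["time"],s["tool_pos"],s["wrist_force"])
a=cv2.resize(im[110:310,150:400],(500,400),interpolation=3); b=cv2.resize(im2[150:290,240:325],(243,400),interpolation=3)
cv2.imwrite("pics/f.png",np.hstack([a,b]))
```

```text
19.9 [ 0.42984557 -0.0386628   0.30171562] [-0.49227953 -0.30555059  0.05761558]
```

View pics/f.png

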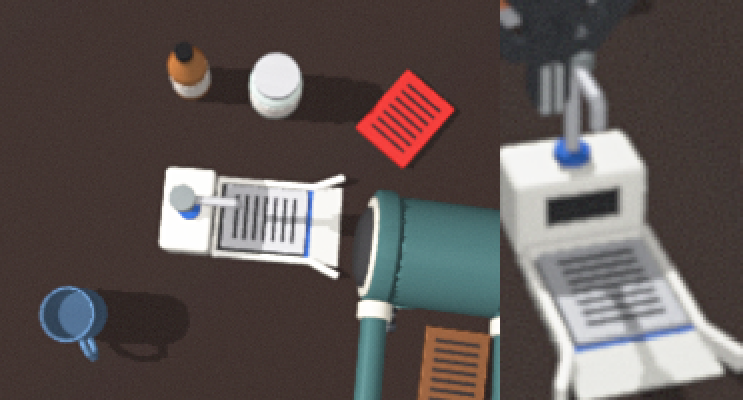

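The orange band is gone, the plate lies flat in the pocket, and the mug, soap bottle and jar stand where they were.

```bash
python3 -c "
from workcell import bot
print(bot.finish_job())"
```

```text
the job is handed in; nothing more can be done
None
```

The steel plate lies flat in its pocket, the spout is pressed down until it bottomed, the mug, soap bottle and jar were not touched, and the job is handed in at about 20 s on the robot's clock.

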